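# Seat the cup carousel on the sample changer's drive

### The arm

A 6-joint arm with a two-finger parallel gripper is mounted at the origin on the work surface. World frame = base frame: x ahead of the robot, y to its left, z up, the work surface at z = 0. Lengths are in m, angles in rad, forces in N, time in s.
With the tool pointing down it reaches from about 0.35 to 0.925 m from the base axis. Payload 6.4 kg.
Tool frame: the origin (TCP) lies on the centre line of the jaws, within the pads' length; the fingertips stand ahead of it and the grasp point (between the pads) lies 8 mm behind it (r.tips_ahead is the z of the fingertips in the tool frame, in m); z points along the fingers, y is the line along which they close (so a half turn about z gives the same grasp; the last joint's range is limited). The gripper opens to 94 mm and grips with 3 to 60 N. Pads are 16 mm wide; open, the fingers measure 119 mm over their backs; the gripper's body (75 mm by 177 mm) begins 78 mm behind the grasp point.
Start: joints at [-1.309, 0.245, 1.558, -0, 1.339, -0.174], TCP at [0.274, -0.589, 0.216] pointing down, gripper open.
Joint ranges: [-3.13, 3.13], [-1.02, 2.26], [0.13, 2.54], [-0.95, 4.09], [0.21, 2.88], [-2.74, 2.74]. Speed limits (rad/s): [2.57, 2.57, 3.14, 3.14, 3.14, 3.14].

### API

Orientations are given as a unit quaternion [w, x, y, z].
In Python, from workcell import status, cams, ticket, r gives the robot as it stands.
- The arm moves only by the tool jog_arm, never from a script. Its argument "steps" is one flat list of numbers, 5 for each row, row after row: the shift along the tool's x, y, z in mm, then the turn about the tool's z in degrees, then the finger opening in mm, from 0 to 94. A call has exactly 10 rows; each row shifts and turns the commanded pose from where the row before left it, along the tool's axes as they then stand; what a row does not reach is not made up. A row lasts 1/8 s, in which the tool goes at most 62.5 mm and 10.7 degrees, less where a joint would pass 70% of its speed; a pose out of reach is approached as far as the arm can. A call with a gripper value outside its range is refused whole. The fingers move at their own pace and stop on an object; "squeeze" is the grip in N (left out, the last holds). Time passes only in rows, so rows that do not move let the fingers close, or fill a call up. It gives the time, the measured TCP pose, the force, the opening and the grip force at its end, in the units of the state.
- status.read_state(): the state, without advancing time (a new reading comes with each control period).
- cams.capture(name): name is "scene" or "top" or "wrist"; returns the picture (480x640x3 uint8, blue, green, red); there is no depth.
- cams.calibration(name): a dict with "intrinsics" (3x3 intrinsics, pixels), "pose" (4x4, takes a point from camera to world coordinates). Camera axes: x right, y up, looking along -z (the intrinsics and any distortion apply to the point x, -y, -z); pixel columns grow to the right and rows downward; lengths in m; the calibration is good to about 2 mm. A picture is of the moment at which its call begins: read the wrist's pose just before it. calibration takes no time and is no camera call; for the wrist camera it gives the pose at the moment of the call.
- ticket.job_done(): hands the job in; it is judged then, once.
The state is a dict: "time_s": time; "qpos": joint angles; "joint_vel": joint speeds; "joint_torque": joint torques, N m; "position": TCP position; "ee_rot": TCP orientation; "ft_force": force on the tool from outside, world axes, zero at the start; "wrist_torque": the same for the moment, N m; "gripper_width": finger opening in m; "finger_force": force on a finger pad.
Only numpy, scipy, OpenCV 4.12 (cv2) and the standard library are available. Lean on these libraries where they do the work, as an engineer would, in place of code of your own. Each camera call takes 0.05 s, during which the arm holds its last target. There are 200 camera calls.

### The job

Put the cup carousel back on the sample changer: lift it by its grip bar and lower it over the spindle, yellow dot towards the yellow line at the front, until its drive pin rests on the drive plate. Then keep the pin lightly on the plate and turn the carousel until the pin drops into the hidden socket and the carousel sits level and fully home, and let go. Never let it fall hard on the drive or bear down on it, and leave the cup and bottles where they stand.

Things in the scene. Friction and masses are not known exactly. Their poses are not given: they have to be found in the camera images.
- changer: Fixed sample changer: navy foot plate 420 x 170 x 45 mm, cream turret 100 mm across topped by the drive plate, and a navy cabinet 115 mm high (cream column on it to 230 mm) whose near face is 150 mm behind the spindle. Origin on the bench under the spindle axis; x points from the spindle to the cabinet, z up.
- spindle (a point): Point on the spindle axis at the level of the drive plate's seat, 105 mm above the bench. The steel spindle is 14 mm thick and stands 22 mm above this point, its top 4 mm coned.
- drive_plate (a point): Centre of the dark steel drive plate, 114 mm across, 105 mm above the bench. The carousel seats on its centre (68 mm across); around it runs the pin track, 1 mm lower. At 45 mm from the axis it has 12 index slots 12 mm wide, 30 degrees apart: eleven blanked flush with black plugs that look like the open one, the socket, 13 mm deep.
- front_mark (a point): Centre of the yellow line on top of the foot plate at its front edge, 141 mm from the spindle axis, away from the cabinet. The locked drive has stopped with its socket between 11 and 55 degrees from this line, anticlockwise seen from above (about the spindle). That angle is not measured.
- carousel: Loose plastic cup carousel, about 0.45 kg, on the bench: cream lower ring and, 50 mm higher, a deck with ten cup holes, both 260 mm across (opening in the lower ring 144 mm). Origin: centre of the underside of the lower ring; z up; x points away from the yellow dot on the deck. Origin height above the bench: 55 mm fully home, 63 mm held level with the pin on the pin track.
- grip_bar (a point): Grasp point of the carousel's grip bar, on its axis 98 mm above its origin. The bar is 14 mm thick (along carousel x), 60 mm long (along carousel y) and stands from 79 to 112 mm above the origin, on a hub 42 mm across. Free for fingers all round.
- hub_bore (a point): Mouth of the blind bore for the spindle in the underside of the carousel's hub plate, on the axis 50 mm above the carousel's origin. The bore is 17 mm across and 26 mm deep.
- pin_tip (a point): Centre of the foot of the carousel's steel drive pin: 8 mm thick, bevelled foot, standing 9 mm down from the underside of the hub plate, 45 mm from the axis on the yellow dot's side (-x), 41 mm above the origin. It drops 8 mm from the pin track when it finds the socket.
- reagent_bottle: Loose amber bottle with a blue cap, 68 mm across, 140 mm high, standing on the bench; a bystander. Origin: centre of its underside, z up.
- wash_bottle: Loose white bottle with a red cap, 58 mm across, 150 mm high, standing on the bench; a bystander. Origin: centre of its underside, z up.
- sample_cup: Loose clear plastic cup, 54 mm across, 60 mm high, standing on the bench; a bystander. Origin: centre of its underside, z up.

How it is judged:
On the way:
1. the carousel is over the spindle (within 12 mm), its dot within about 25 degrees of the front line, and its drive pin rests on the drive plate, not yet in the socket (horizontal distance between carousel and spindle below 0.012 m and z of carousel in the frame of changer between 0.0575 and 0.066 m and contact force between carousel and changer above 0.5 N and horizontal distance between pin_tip and front_mark below 0.102 m), for 0.1 s.
At the end, for the whole second after the job is handed in: The carousel sits on the sample changer, pin in the socket: within 4 mm of the spindle axis, origin at most 57 mm above the bench (home is 55), tilted less than 0.03 rad, at rest (horizontal distance between carousel and spindle below 0.004 m and z of carousel in the frame of changer below 0.057 m and angle between carousel's own z axis and vertical below 0.03 rad and linear speed of carousel below 0.02 m/s); the robot touches nothing.
It fails at once if the carousel presses or strikes the sample changer with more than 40 N (contact force between carousel and changer above 40 N).
It fails at once if the sample cup or a bottle is pushed more than 25 mm or tipped (distance of any of reagent_bottle, wash_bottle, sample_cup from where it was at the start of the episode above 0.025 m or angle between any of reagent_bottle, wash_bottle, sample_cup's own z axis and vertical above 0.3 rad).
It also fails if it takes over 61 s, if anything falls off the work surface, if the arm or the gripper's body presses on something with over 40 N, if the wrist force passes 120 N, or if a joint passes its speed limit or range.

## Working session

There is one attempt and no reset: what is moved stays moved. The work goes in short steps, Python scripts to look and compute and a tool call to move; the robot and the scene stay as the last step left them, time stands still between calls to the robot, and variables do not carry over. Pictures are saved under pics/ and viewed, at most 10 in all, crops included, and the job is handed in when it is done.

Besides the shell and the picture viewer there is one more tool, called after "Request:" by a JSON object that holds its "name" and its "arguments". jog_arm: Moves the arm, as the interface text tells. Its arguments: {"type":"object","properties":{"steps":{"type":"array","items":{"type":"number"}},"squeeze":{"type":"number"}},"required":["steps"]}

```bash
mkdir -p pics; ls; python3 - <<'E'
from workcell import status,cams,r
import cv2
s=status.read_state();print(s, r.tips_ahead)
for n in("scene","top"):
    c=cams.calibration(n);print(n,c)
    cv2.imwrite(f"pics/{n}0.png",cams.capture(n))
E
```

```text
pics
{'time_s': 0.0, 'qpos': array([-1.30911867e+00,  2.45795614e-01,  1.55898857e+00, -1.49237170e-05,
        1.33869448e+00, -1.74131494e-01]), 'joint_vel': array([-0.00072655, -0.003274  , -0.00078051,  0.00148581, -0.00161851,
        0.00013809]), 'joint_torque': array([ 1.32171295e-03, -4.15825832e+01, -3.14603233e+01,  6.85453042e-02,
        3.30898887e-02, -1.35548457e-04]), 'position': array([ 0.27422657, -0.5886904 ,  0.21537083]), 'ee_rot': array([-9.41785901e-04,  9.76351783e-01,  2.16185815e-01, -4.85183319e-05]), 'ft_force': array([-0.82706534, -0.20624094, -0.68414524]), 'wrist_torque': array([-0.00719742,  0.01836213, -0.03069436]), 'finger_force': 0.0, 'gripper_width': 0.09384601958389933} 0.011
scene {'intrinsics': array([[469.2965618,   0.       , 321.9672325],
       [  0.       , 469.2965618, 241.1653533],
       [  0.       ,   0.       ,   1.       ]]), 'pose': array([[ 0.61075462, -0.53817412,  0.58081616,  1.13766369],
       [ 0.79164641,  0.43037427, -0.43367494, -0.34320858],
       [-0.01657571,  0.72467   ,  0.68889668,  0.72865963],
       [ 0.        ,  0.        ,  0.        ,  1.        ]])}
top {'intrinsics': array([[565.55140342,   0.        , 309.09296388],
       [  0.        , 565.55140342, 238.73113307],
       [  0.        ,   0.        ,   1.        ]]), 'pose': array([[-1.17531364e-02,  9.92355257e-01, -1.22853195e-01,
         4.32888916e-01],
       [-9.99930261e-01, -1.15220560e-02,  2.59125431e-03,
         8.05094705e-02],
       [ 1.15592345e-03,  1.22875083e-01,  9.92421472e-01,
         1.37628583e+00],
       [ 0.00000000e+00,  0.00000000e+00,  0.00000000e+00,
         1.00000000e+00]])}
```

View pics/top0.png

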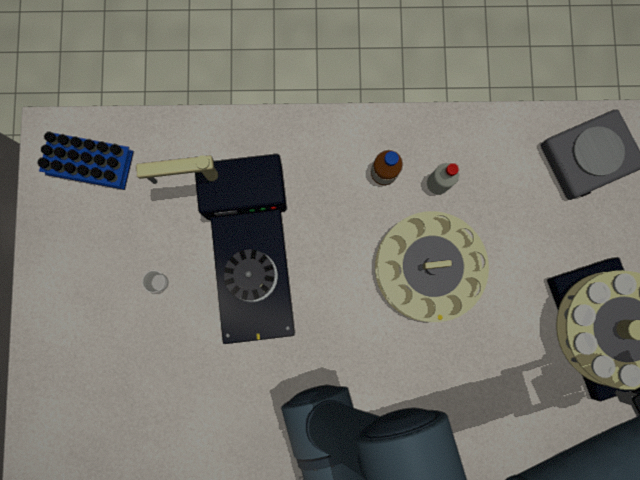

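View pics/scene0.png

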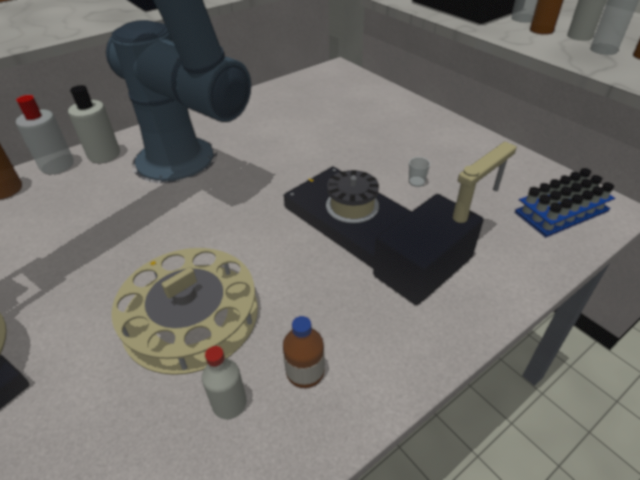

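Top view: carousel centre is near (433,266), with the bar at (438,265) and yellow dot at (440,317). The spindle is near (249,274), the front line at (258,336) and the caps at (391,158) and (452,169). Now I'll measure these.

```bash
cat > h.py <<'E'
import cv2,numpy as np
from workcell import status,cams,r
def ray(c,u,v,z):
    K=c["intrinsics"];P=c["pose"]
    d=P[:3,:3]@np.array([(u-K[0,2])/K[0,0],-(v-K[1,2])/K[1,1],-1]);o=P[:3,3]
    return o+d*(z-o[2])/d[2]
def proj(c,p):
    K=c["intrinsics"];P=c["pose"];q=P[:3,:3].T@(np.array(p)-P[:3,3])
    return K[0,2]+K[0,0]*q[0]/-q[2],K[1,2]+K[1,1]*q[1]/q[2]
def blobs(mask,amin=5):
    n,l,st,ce=cv2.connectedComponentsWithStats(mask.astype(np.uint8))
    return [(ce[i],st[i],l==i) for i in range(1,n) if st[i,4]>=amin]
def box(m,x0,x1,y0,y1):
    o=np.zeros_like(m);o[y0:y1,x0:x1]=m[y0:y1,x0:x1];return o
E
python3 - <<'E'
from h import *
im=cv2.imread("pics/top0.png");c=cams.calibration("top")
hsv=cv2.cvtColor(im,cv2.COLOR_BGR2HSV);H,S,V=[hsv[...,i].astype(int) for i in range(3)]
yel=(H>18)&(H<32)&(S>150)&(V>120)
for n,b,z in(("dot",(425,455,305,328),.056),("mark",(248,268,326,345),.045)):
    for ce,st,_ in blobs(box(yel,*b),3):print(n,ce,st[4],ray(c,*ce,z))
cream=(H>15)&(H<40)&(S>45)&(V>110)
bar=box(cream,410,460,250,282)
for ce,st,m in blobs(bar,20):
    rc=cv2.minAreaRect(np.argwhere(m)[:,::-1].astype(np.float32));p=cv2.boxPoints(rc)
    print("bar",ce,st,rc);print(np.array([ray(c,*q,.112) for q in p]).round(4), ray(c,*rc[0],.112))
deck=box(cream,365,500,200,330)
m=max(blobs(deck,500),key=lambda b:b[1][4])[2]
cn=cv2.findContours(m.astype(np.uint8),0,1)[0];cn=max(cn,key=cv2.contourArea);hull=cv2.convexHull(cn)
e=cv2.fitEllipse(hull);print("deck ellipse",e,ray(c,*e[0],.056),"px/130mm",565*.130/1.33)
caps={"blue":(H>100)&(H<125)&(S>170)&(V>100),"red":((H<6)|(H>174))&(S>150)&(V>100)}
print("blue",[(ray(c,*x[0],.14).round(3),x[1][4]) for x in blobs(box(caps["blue"],370,420,140,180))])
print("red",[(ray(c,*x[0],.15).round(3),x[1][4]) for x in blobs(box(caps["red"],430,480,150,190))])
print("cup",ray(c,155,283,.03))
g=im[235:315,210:290];print(ray(c,249,274,.127))
cv2.imwrite("pics/crop1.png",np.hstack([cv2.resize(g,(400,400),interpolation=2),cv2.resize(im[225:305,395:475],(400,400),interpolation=2)]))
E
```

```text
dot [439.53333333 316.86666667] 15 [ 0.41070008 -0.22253609  0.056     ]
mark [257.92857143 336.14285714] 14 [0.37115195 0.19851683 0.045     ]
bar [438.39189189 263.63513514] [425 260  27   8 148] ((438.1341247558594, 263.70733642578125), (5.632008075714111, 26.17227554321289), 83.6598129272461)
[[ 0.533  -0.1815  0.112 ]
 [ 0.5389 -0.2401  0.112 ]
 [ 0.5263 -0.241   0.112 ]
 [ 0.5205 -0.1825  0.112 ]] [ 0.52964651 -0.2112786   0.112     ]
deck ellipse ((431.69281005859375, 266.6378479003906), (110.279541015625, 113.26148223876953), 99.51261138916016) [ 0.52724251 -0.20886279  0.056     ] px/130mm 55.225563909774436
blue [(array([ 0.767, -0.109,  0.14 ]), np.int32(121))]
red [(array([ 0.738, -0.243,  0.15 ]), np.int32(92))]
cup [0.49786698 0.44416905 0.03      ]
[0.51059947 0.21087719 0.127     ]
```

View pics/crop1.png

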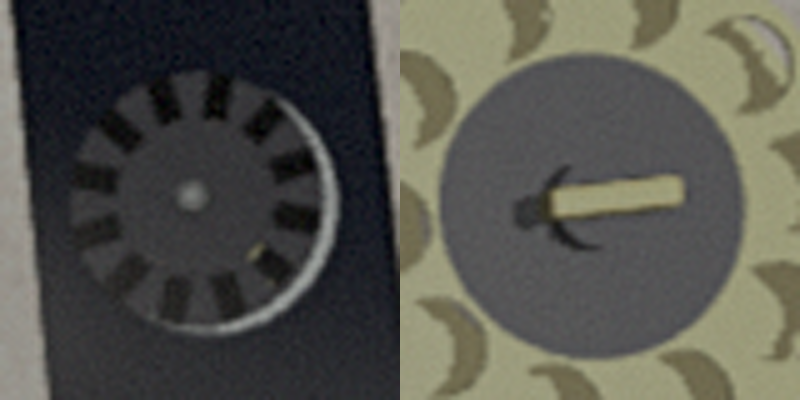

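Bar centre is (0.5294, -0.2112) with carousel yaw about 5.8°. The deck centre and dot agree with that. Spindle is (0.5106, 0.2109) and the front line is 0.140 m away (expected 0.141). Changer yaw is about 5.1°. The right crop shows the bar; the left crop shows the spindle at (190,197), with slots near 16° and 46° from the line. Next I turn the tool and approach.

Request:
{"name": "jog_arm", "arguments": {"steps": [0,0,0,-10.1,94,0,0,0,-10.1,94,0,0,0,-10.1,94,0,0,0,-10.1,94,0,0,0,-10.1,94,0,0,0,-10.1,94,0,0,0,-10.1,94,35,29,0,0,94,35,29,0,0,94,35,29,0,0,94]}}

```text
time_s: 1.35
position: [0.351, -0.4747, 0.2159]
ee_rot: [-0.0, 0.671, 0.741, 0.0]
ft_force: [0.4, 0.1, -0.8]
gripper_width: 0.0941
finger_force: 0.0
```

Request:
{"name": "jog_arm", "arguments": {"steps": [35,29,0,0,94,35,29,0,0,94,35,29,0,0,94,35,29,0,0,94,35,29,0,0,94,35,29,0,0,94,20,20,0,0,94,0,0,0,0,94,0,0,0,0,94,0,0,0,0,94]}}

```text
time_s: 2.6
position: [0.5203, -0.229, 0.2163]
ee_rot: [-0.0, 0.672, 0.741, -0.0]
ft_force: [-0.8, 0.1, -0.1]
gripper_width: 0.0943
finger_force: 0.0
```

```bash
cat >> h.py <<'E'
def pose():
    s=status.read_state();w,x,y,z=s["ee_rot"];X=np.array([1-2*(y*y+z*z),2*(x*y+w*z)])
    return s,np.degrees(np.arctan2(X[1],X[0]))
E
python3 - <<'E'
from h import *
s,yaw=pose();print(s["time_s"],s["position"],yaw,s["ft_force"])
c=cams.calibration("wrist");im=cams.capture("wrist");cv2.imwrite("pics/w1.png",im)
print(c, proj(c,(.5294,-.2112,.112)))
E
```

```text
2.6 [ 0.52032078 -0.22900973  0.21629514] 95.5837551549981 [-0.78452232  0.09954955 -0.0564519 ]
{'intrinsics': array([[404.76537074,   0.        , 315.92852899],
       [  0.        , 404.76537074, 239.75177818],
       [  0.        ,   0.        ,   1.        ]]), 'pose': array([[ 9.95313589e-01, -9.33648721e-02, -2.51765847e-02,
         5.13272339e-01],
       [ 9.66992136e-02,  9.60041241e-01,  2.62621550e-01,
        -1.54385371e-01],
       [-3.49067797e-04, -2.63825353e-01,  9.64570402e-01,
         3.84101911e-01],
       [ 0.00000000e+00,  0.00000000e+00,  0.00000000e+00,
         1.00000000e+00]])} (np.float64(331.45121340150286), np.float64(216.82103983580825))
```

View pics/w1.png

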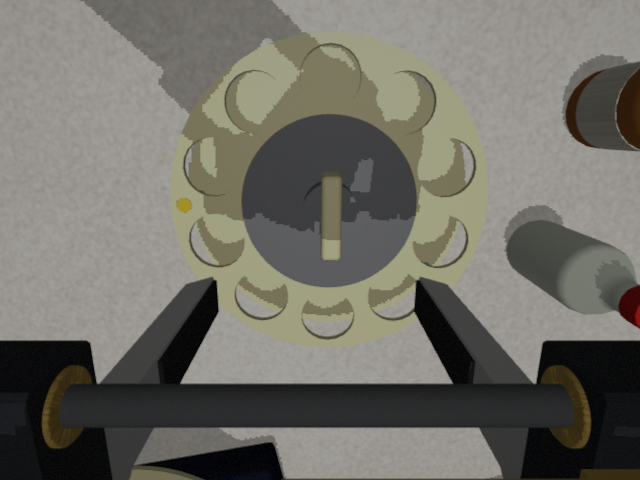

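The wrist view shows the bar top centred at (332,217), within 1 px of the prediction, and aligned with the jaws. The dot is at (184,205). Next I descend and grasp.

Request:
{"name": "jog_arm", "arguments": {"steps": [8.4,5.4,0,0,94,8.4,5.4,0,0,94,0,0,30,0,94,0,0,30,0,94,0,0,30,0,70,0,0,20,0,50,0,0,12,0,40,0,0,0,0,30,0,0,0,0,30,0,0,0,0,30], "squeeze": 40}}

```text
time_s: 3.9
position: [0.5307, -0.2108, 0.0956]
ee_rot: [0.001, 0.671, 0.741, 0.0]
ft_force: [-0.5, 0.4, -0.3]
gripper_width: 0.0376
finger_force: 0.0
```

Request:
{"name": "jog_arm", "arguments": {"steps": [0,0,0,0,25,0,0,0,0,20,0,0,0,0,14,0,0,0,0,8,0,0,0,0,0,0,0,0,0,0,0,0,0,0,0,0,0,0,0,0,0,0,0,0,0,0,0,0,0,0], "squeeze": 40}}

```text
time_s: 5.15
position: [0.5293, -0.2104, 0.0945]
ee_rot: [-0.001, 0.671, 0.741, -0.001]
ft_force: [-6.0, 0.2, 3.7]
gripper_width: 0.0137
finger_force: 40.0
```

Request:
{"name": "jog_arm", "arguments": {"steps": [0,0,-3,0,0,0,0,-6,0,0,0,0,-12,0,0,0,0,-20,0,0,0,0,-25,0,0,0,0,-30,0,0,0,0,-30,0,0,0,0,-25,0,0,0,0,-10,0,0,0,0,0,0,0]}}

```text
time_s: 6.4
position: [0.5303, -0.2105, 0.2564]
ee_rot: [0.001, 0.671, 0.741, 0.0]
ft_force: [-0.4, 0.5, -5.1]
gripper_width: 0.0136
finger_force: 40.0
```

```bash
python3 - <<'E'
from h import *
s,yaw=pose();print(s["time_s"],s["position"],yaw,s["ft_force"],s["wrist_torque"],s["gripper_width"])
a=np.radians(yaw);d=(np.array([.5106,.2109])-s["position"][:2])*1000
print(d@[np.cos(a),np.sin(a)],d@[np.sin(a),-np.cos(a)])
E
```

```text
6.4 [ 0.5302644  -0.21049468  0.25641646] 95.67155207838967 [-0.40526199  0.49170111 -5.10187785] [-0.01180437 -0.05276111 -0.00339782] 0.013645435490924571
421.27519790500736 22.076480906055576
```

Request:
{"name": "jog_arm", "arguments": {"steps": [15,2.5,0,0,0,30,2.5,0,0,0,42,2.5,0,0,0,50,2.5,0,0,0,50,2.5,0,0,0,50,2.5,0,0,0,50,2.5,0,0,0,50,2.5,0,0,0,36,2,0,0,0,24,0,0,0,0]}}

```text
time_s: 7.65
position: [0.511, 0.1893, 0.2539]
ee_rot: [-0.001, 0.67, 0.742, -0.001]
ft_force: [0.8, -0.4, -5.5]
gripper_width: 0.0141
finger_force: 40.0
```

Request:
{"name": "jog_arm", "arguments": {"steps": [14,0,0,0,0,7,0,0,0,0,3,0,0,0,0,0,0,0,0,0,0,0,0,0,0,0,0,0,0,0,0,0,0,0,0,0,0,0,0,0,0,0,0,0,0,0,0,0,0,0]}}

```text
time_s: 8.9
position: [0.5103, 0.2108, 0.2555]
ee_rot: [-0.0, 0.671, 0.741, -0.0]
ft_force: [0.4, 0.4, -4.8]
gripper_width: 0.014
finger_force: 40.0
```

```bash
python3 - <<'E'
from h import *
s,yaw=pose();print(s["time_s"],s["position"],yaw,s["ft_force"],s["wrist_torque"])
c=cams.calibration("top");im=cams.capture("top");cv2.imwrite("pics/top2.png",im)
cs=cams.calibration("scene");im2=cams.capture("scene");cv2.imwrite("pics/sc2.png",im2)
cv2.imwrite("pics/sc2c.png",cv2.resize(im2[60:320,180:520],(780,596)))
cv2.imwrite("pics/both2.png",np.hstack([cv2.resize(im[140:420,130:370],(400,466)),cv2.resize(im2[60:345,200:445],(400,466))]))
E
```

```text
8.9 [0.51030076 0.21078414 0.25545902] 95.67177552228546 [ 0.40378457  0.37104425 -4.83162895] [ 0.00273916 -0.11551036 -0.01647986]
```

View pics/both2.png

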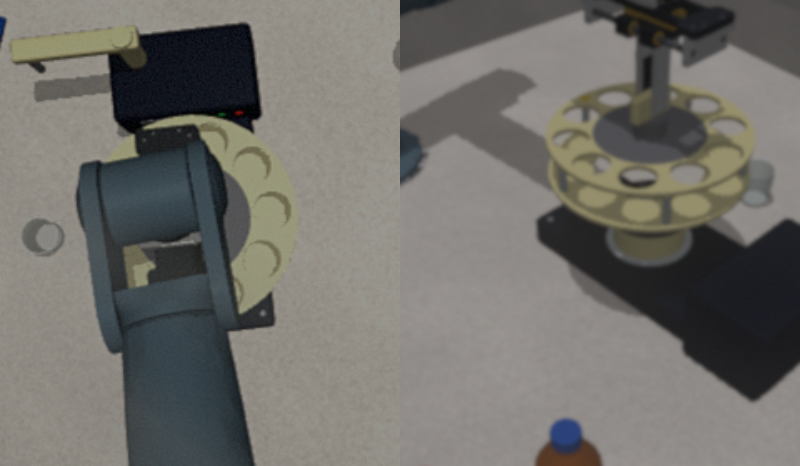

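The carousel hangs level over the turret. The bore clearance is only ±1.5 mm, so I'll refine the spindle and grip-bar positions from the first pictures, sub-pixel and in two views.

```bash
python3 - <<'E'
from h import *
for n,b,bz in(("top",(240,257,265,283),None),("scene",(342,364,170,190),None)):
    im=cv2.imread(f"pics/{n}0.png");c=cams.calibration(n)
    g=cv2.cvtColor(im,cv2.COLOR_BGR2GRAY).astype(float);x0,x1,y0,y1=b
    p=g[y0:y1,x0:x1];print(n);print(p.astype(int)) if n=="scene" else 0
    t=np.median(p)+25;w=np.clip(p-t,0,None);yy,xx=np.mgrid[y0:y1,x0:x1]
    u,v=(w*xx).sum()/w.sum(),(w*yy).sum()/w.sum();print("tip",u,v,(w>0).sum(),ray(c,u,v,.127),ray(c,u,v,.118))
im=cv2.imread("pics/top0.png");c=cams.calibration("top")
hsv=cv2.cvtColor(im,cv2.COLOR_BGR2HSV);print(hsv[262:287:4,222:280:4].tolist()[3])
# slots: very dark low-sat blobs on the plate, rectified to the plate plane
S=4000;k=np.array([[.5106-.08,.2109-.08],[.5106+.08,.2109-.08],[.5106+.08,.2109+.08],[.5106-.08,.2109+.08]])
src=np.float32([proj(c,(*q,.105)) for q in k]);M=cv2.getPerspectiveTransform(src,np.float32([[0,0],[640,0],[640,640],[0,640]]))
R=cv2.warpPerspective(im,M,(640,640),flags=cv2.INTER_CUBIC)
h=cv2.cvtColor(R,cv2.COLOR_BGR2HSV);V=cv2.GaussianBlur(h[...,2],(9,9),0)
yy,xx=np.mgrid[:640,:640];rr=np.hypot(xx-320,yy-320)
m=(V<47)&(rr<270)&(h[...,1]<110)
pts=[]
for ce,st,_ in blobs(m,200):
    w=ce/4000+[.4306,.1309];pts.append(w);print(st[4],w.round(4))
E
```

```text
top
tip 247.85585585585585 273.6906906906907 20 [0.51131214 0.21340462 0.127     ] [0.51187711 0.21436201 0.118     ]
scene
[[119 121 118 117 113 107 103 100  97  89  83  81  82  86  95 104 111 116
  121 124 128 132]
 [ 83  85  84  83  82  79  75  73  68  58  51  47  49  53  64  74  81  85
   91  95 100 106]
 [ 49  52  53  55  60  62  62  60  54  45  39  36  37  40  52  59  63  65
   66  66  67  69]
 [ 38  38  39  44  51  57  59  57  51  44  40  38  38  43  50  58  60  59
   56  52  45  43]
 [ 39  36  36  40  46  53  58  58  54  49  49  51  48  49  54  58  59  57
   50  42  37  35]
 [ 44  38  39  41  46  53  56  59  60  64  70  74  71  64  60  59  58  54
   47  40  38  37]
 [ 50  47  47  49  52  56  59  63  69  79  90  94  89  79  68  63  60  56
   50  46  42  41]
 [ 56  55  55  57  58  59  61  65  76  88  98 101  98  88  76  65  61  58
   56  54  51  50]
 [ 59  59  60  60  60  61  61  65  76  88  96 100  97  90  77  66  60  61
   60  59  57  57]
 [ 60  60  60  61  61  61  62  63  71  80  88  90  88  83  73  64  61  60
   60  61  61  60]
 [ 61  60  61  61  60  61  60  62  65  71  75 
[... 678 characters left out ...]

   59  59  59  59]
 [ 60  60  59  59  60  59  59  59  60  58  59  59  59  59  59  60  59  59
   59  59  59  60]
 [ 58  59  59  59  59  59  59  60  59  59  59  58  59  59  59  59  59  59
   59  59  59  59]]
tip 353.7670196671709 171.45688350983357 39 [0.49778752 0.22628595 0.127     ] [0.48821585 0.2348048  0.118     ]
[[101, 51, 40], [30, 13, 61], [120, 5, 53], [90, 9, 59], [105, 9, 58], [96, 21, 60], [45, 5, 96], [120, 3, 89], [135, 9, 56], [128, 19, 55], [135, 18, 58], [90, 9, 57], [90, 9, 59], [100, 10, 76], [103, 45, 40]]
53872 [0.5327 0.2195]
4265 [0.5022 0.1691]
4117 [0.5257 0.171 ]
3034 [0.4806 0.1785]
3764 [0.4681 0.1993]
3280 [0.4669 0.2228]
3843 [0.4764 0.2456]
276 [0.456  0.2395]
```

```bash
python3 - <<'E'
from h import *
P=np.array([[.5022,.1691],[.5257,.171],[.4806,.1785],[.4681,.1993],[.4669,.2228],[.4764,.2456]])
A=np.c_[2*P,np.ones(6)];x=np.linalg.lstsq(A,(P**2).sum(1),rcond=None)[0]
R=np.sqrt(x[2]+x[:2]@x[:2]);print("slots circle",x[:2],R)
d=P-x[:2];print(np.hypot(*d.T),np.degrees(np.arctan2(d[:,1],d[:,0])))
c=cams.calibration("scene");print("scene tip",ray(c,353,177.4,.126))
t=cams.calibration("top");print("top tip",ray(t,247.86,273.69,.126))
# scene cross-check of camera bias: bar in scene0
im=cv2.imread("pics/scene0.png");h=cv2.cvtColor(im,cv2.COLOR_BGR2HSV)
for q in [(.5294,-.2113)]: print("bar proj in scene",proj(c,(*q,.112)),"top",proj(t,(*q,.112)))
m=(h[...,0]>15)&(h[...,0]<40)&(h[...,1]>60)&(h[...,2]>90)
for ce,st,_ in blobs(box(m,155,205,262,298),20):print(ce,st, ray(c,*ce,.107))
E
```

```text
slots circle [0.51113883 0.21428233] 0.0460321408314698
[0.04605807 0.04566604 0.04704248 0.04557205 0.04505136 0.04677161] [-101.19083863  -71.40588206 -130.47947651 -160.80638876  169.10172799
  137.96478154]
scene tip [0.51256497 0.21153766 0.126     ]
top tip [0.51137634 0.21350184 0.126     ]
bar proj in scene (np.float64(177.66099156047457), np.float64(276.42141116777975)) top (np.float64(438.14804456400725), np.float64(263.8169876079431))
[159.57142857 270.        ] [155 262  15  19 126] [ 0.4891711  -0.22933965  0.107     ]
[180.30532213 276.15406162] [163 262  42  34 357] [ 0.52684355 -0.20620847  0.107     ]
```

Spindle refined to about (0.5116, 0.2132); both views and the slot circle agree to about 2 mm. Possible sockets are at about 13° or 43° from the line. I'll correct the position and lower to just above the spindle.

Request:
{"name": "jog_arm", "arguments": {"steps": [1.2,0.6,5,0,0,1.2,0.6,12,0,0,0,0,16,0,0,0,0,16,0,0,0,0,14,0,0,0,0,8,0,0,0,0,4,0,0,0,0,0,0,0,0,0,0,0,0,0,0,0,0,0]}}

```text
time_s: 10.25
position: [0.5116, 0.2134, 0.181]
ee_rot: [0.0, 0.671, 0.741, 0.0]
ft_force: [0.9, -0.1, -4.4]
gripper_width: 0.0134
finger_force: 40.0
```

```bash
python3 - <<'E'
from h import *
s,yaw=pose();print(s["time_s"],s["position"],yaw,s["ft_force"],s["wrist_torque"])
c=cams.calibration("scene");im=cams.capture("scene");cv2.imwrite("pics/sc3.png",cv2.resize(im[110:250,260:450],(780,575),interpolation=2))
E
```

```text
10.25 [0.51158187 0.21335344 0.18100375] 95.66914395040516 [ 0.85788195 -0.13922697 -4.38613328] [-0.01003129 -0.05603652 -0.01179129]
```

View pics/sc3.png

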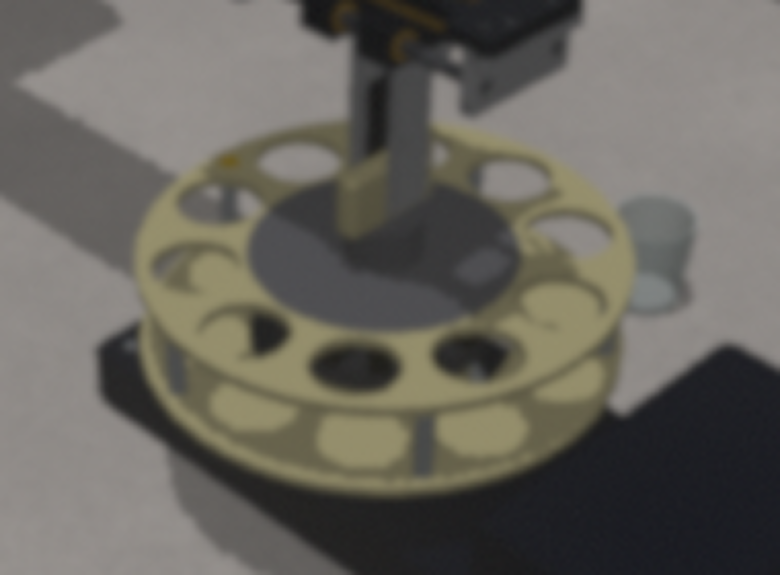

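Carousel is level with its dot to the front, at about 86 mm. I'll lower past the spindle tip, gently.

Request:
{"name": "jog_arm", "arguments": {"steps": [0,0,2,0,0,0,0,2,0,0,0,0,2,0,0,0,0,1.5,0,0,0,0,1,0,0,0,0,1,0,0,0,0,1,0,0,0,0,0.5,0,0,0,0,0,0,0,0,0,0,0,0]}}

```text
time_s: 11.55
position: [0.5113, 0.2133, 0.1695]
ee_rot: [0.0, 0.671, 0.741, 0.0]
ft_force: [0.5, 0.6, -5.4]
gripper_width: 0.014
finger_force: 40.0
```

Request:
{"name": "jog_arm", "arguments": {"steps": [0,0,1,0,0,0,0,1,0,0,0,0,1,0,0,0,0,1,0,0,0,0,1,0,0,0,0,1,0,0,0,0,1,0,0,0,0,1,0,0,0,0,0,0,0,0,0,0,0,0]}}

```text
time_s: 12.8
position: [0.5113, 0.2133, 0.1615]
ee_rot: [0.0, 0.671, 0.741, 0.0]
ft_force: [0.1, -0.1, -5.7]
gripper_width: 0.0136
finger_force: 40.0
```

The spindle has entered the bore with no side load. I'll lower to pin contact.

Request:
{"name": "jog_arm", "arguments": {"steps": [0,0,0.6,0,0,0,0,0.6,0,0,0,0,0.6,0,0,0,0,0.6,0,0,0,0,0.4,0,0,0,0,0.4,0,0,0,0,0.4,0,0,0,0,0,0,0,0,0,0,0,0,0,0,0,0,0]}}

```text
time_s: 14.05
position: [0.5113, 0.2133, 0.1579]
ee_rot: [0.0, 0.671, 0.741, 0.0]
ft_force: [1.0, -0.4, -5.9]
gripper_width: 0.0137
finger_force: 40.0
```

Request:
{"name": "jog_arm", "arguments": {"steps": [0,0,0.2,0,0,0,0,0.2,0,0,0,0,0.2,0,0,0,0,0.2,0,0,0,0,0.2,0,0,0,0,0.2,0,0,0,0,0,0,0,0,0,0,0,0,0,0,0,0,0,0,0,0,0,0]}}

```text
time_s: 15.3
position: [0.5115, 0.2133, 0.1571]
ee_rot: [0.0, 0.671, 0.741, 0.0]
ft_force: [-2.5, -0.2, 3.9]
gripper_width: 0.014
finger_force: 40.0
```

The pin is on the plate with about 9 N, held for about 0.4 s. I'll ease the pressure slightly and turn anticlockwise to the first slot, about 13°.

Request:
{"name": "jog_arm", "arguments": {"steps": [0,0,-0.2,0,0,0,0,0,-1.5,0,0,0,0,-2,0,0,0,0,-2,0,0,0,0,-2,0,0,0,0,-1.5,0,0,0,0,-1,0,0,0,0,-1,0,0,0,0,0,0,0,0,0,0,0]}}

```text
time_s: 16.55
position: [0.5114, 0.2145, 0.1572]
ee_rot: [-0.001, 0.597, 0.802, 0.001]
ft_force: [-1.6, 5.2, 3.6]
gripper_width: 0.0137
finger_force: 40.0
```

```bash
cat > s.py <<'E'
from h import *
s,yaw=pose();print(s["time_s"],s["position"],"carousel yaw",yaw-89.97,s["ft_force"],s["wrist_torque"])
E
python3 s.py
```

```text
16.55 [0.51143262 0.21446283 0.15720416] carousel yaw 16.73390423845092 [-1.64342846  5.20020747  3.64844179] [ 1.02882384  0.66778873 -0.22349063]
```

Request:
{"name": "jog_arm", "arguments": {"steps": [0,0,0,-0.5,0,0,0,0,-0.5,0,0,0,0,-0.5,0,0,0,0,-0.5,0,0,0,0,0,0,0,0,0,0,0,0,0,0,0,0,0,0,0,0,0,0,0,0,0,0,0,0,0,0,0]}}

```text
time_s: 17.8
position: [0.5114, 0.2145, 0.1572]
ee_rot: [-0.001, 0.583, 0.813, 0.001]
ft_force: [-1.4, 3.2, 4.1]
gripper_width: 0.0136
finger_force: 40.0
```

```bash
python3 s.py
```

```text
17.8 [0.5113903  0.21453351 0.15719719] carousel yaw 18.727471478530717 [-1.40589187  3.24248106  4.12189223] [ 1.05865034  0.65494388 -0.27028271]
```

Request:
{"name": "jog_arm", "arguments": {"steps": [0,0,0,-0.5,0,0,0,0,-0.5,0,0,0,0,-0.5,0,0,0,0,0,0,0,0,0,0,0,0,0,0,0,0,0,0,0,0,0,0,0,0,0,0,0,0,0,0,0,0,0,0,0,0]}}

```text
time_s: 19.05
position: [0.5113, 0.2145, 0.1572]
ee_rot: [-0.001, 0.572, 0.82, 0.001]
ft_force: [-2.2, 4.4, 4.7]
gripper_width: 0.0137
finger_force: 40.0
```

Request:
{"name": "jog_arm", "arguments": {"steps": [0,0,0,-0.5,0,0,0,0,-0.5,0,0,0,0,-0.5,0,0,0,0,0,0,0,0,0,0,0,0,0,0,0,0,0,0,0,0,0,0,0,0,0,0,0,0,0,0,0,0,0,0,0,0]}}

```text
time_s: 20.3
position: [0.5113, 0.2145, 0.1572]
ee_rot: [-0.001, 0.561, 0.828, 0.001]
ft_force: [-1.7, 4.8, 4.4]
gripper_width: 0.0137
finger_force: 40.0
```

The slot at 13° is blanked, with the pin still loaded across 11–16°. On to the slot near 43°.

Request:
{"name": "jog_arm", "arguments": {"steps": [0,0,-0.2,-2,0,0,0,0,-3,0,0,0,0,-3,0,0,0,0,-3,0,0,0,0,-3,0,0,0,0,-3,0,0,0,0,-3,0,0,0,0,-2,0,0,0,0,-1,0,0,0,0,0,0]}}

```text
time_s: 21.55
position: [0.5107, 0.2127, 0.1557]
ee_rot: [-0.0, 0.385, 0.923, -0.001]
ft_force: [-1.0, 0.3, -4.9]
gripper_width: 0.0138
finger_force: 40.0
```

```bash
python3 s.py
```

```text
21.55 [0.51070565 0.21270549 0.15565235] carousel yaw 44.71259691911541 [-0.96739969  0.32128425 -4.94553709] [-0.02419855 -0.11317234 -0.07429573]
```

The contact has vanished and z dropped 1.5 mm, so the pin is over the socket. A small turn towards its centre, then lower.

Request:
{"name": "jog_arm", "arguments": {"steps": [0,0,0,-0.5,0,0,0,0,-0.5,0,0,0,0.4,0,0,0,0,0.4,0,0,0,0,0.4,0,0,0,0,0.4,0,0,0,0,0.4,0,0,0,0,0,0,0,0,0,0,0,0,0,0,0,0,0]}}

```text
time_s: 22.8
position: [0.5113, 0.2133, 0.1551]
ee_rot: [0.0, 0.377, 0.926, -0.0]
ft_force: [-0.1, 0.7, -4.2]
gripper_width: 0.0138
finger_force: 40.0
```

```bash
python3 s.py
```

```text
22.8 [0.51128631 0.21326649 0.15507006] carousel yaw 45.7012686765452 [-0.07982549  0.73012652 -4.23045052] [-0.00414325 -0.10845823 -0.02026653]
```

Origin is at about 60.6 mm with no contact, below track level, so the pin is in the socket. I'll keep lowering gently.

Request:
{"name": "jog_arm", "arguments": {"steps": [0,0,0.5,0,0,0,0,0.5,0,0,0,0,0.5,0,0,0,0,0.5,0,0,0,0,0.5,0,0,0,0,0.5,0,0,0,0,0,0,0,0,0,0,0,0,0,0,0,0,0,0,0,0,0,0]}}

```text
time_s: 24.05
position: [0.5113, 0.2133, 0.1521]
ee_rot: [0.0, 0.377, 0.926, 0.0]
ft_force: [0.6, 0.2, -3.8]
gripper_width: 0.0142
finger_force: 40.0
```

Request:
{"name": "jog_arm", "arguments": {"steps": [0,0,0.4,0,0,0,0,0.3,0,0,0,0,0.3,0,0,0,0,0.3,0,0,0,0,0.2,0,0,0,0,0,0,0,0,0,0,0,0,0,0,0,0,0,0,0,0,0,0,0,0,0,0,0]}}

```text
time_s: 25.3
position: [0.5113, 0.2133, 0.1506]
ee_rot: [0.0, 0.377, 0.926, 0.0]
ft_force: [-0.3, -0.0, -5.3]
gripper_width: 0.0135
finger_force: 40.0
```

Origin about 56.1 mm. About 1.1 mm to home.

Request:
{"name": "jog_arm", "arguments": {"steps": [0,0,0.2,0,0,0,0,0.2,0,0,0,0,0.2,0,0,0,0,0.2,0,0,0,0,0.1,0,0,0,0,0,0,0,0,0,0,0,0,0,0,0,0,0,0,0,0,0,0,0,0,0,0,0]}}

```text
time_s: 26.55
position: [0.5113, 0.2133, 0.1497]
ee_rot: [0.0, 0.377, 0.926, 0.0]
ft_force: [0.0, 0.1, -5.5]
gripper_width: 0.0141
finger_force: 40.0
```

Request:
{"name": "jog_arm", "arguments": {"steps": [0,0,0.1,0,0,0,0,0.1,0,0,0,0,0.1,0,0,0,0,0.1,0,0,0,0,0.1,0,0,0,0,0,0,0,0,0,0,0,0,0,0,0,0,0,0,0,0,0,0,0,0,0,0,0]}}

```text
time_s: 27.8
position: [0.5113, 0.2133, 0.1495]
ee_rot: [0.0, 0.377, 0.926, 0.0]
ft_force: [-3.3, -0.2, 3.2]
gripper_width: 0.014
finger_force: 40.0
```

Seated: 8 N contact at about 55 mm. Release, then retreat straight up.

Request:
{"name": "jog_arm", "arguments": {"steps": [0,0,0,0,16,0,0,0,0,20,0,0,0,0,30,0,0,0,0,40,0,0,0,0,50,0,0,0,0,50,0,0,-5,0,50,0,0,-10,0,50,0,0,-20,0,50,0,0,-25,0,50]}}

```text
time_s: 29.05
position: [0.5111, 0.2132, 0.2102]
ee_rot: [-0.0, 0.377, 0.926, -0.0]
ft_force: [0.3, -0.1, 0.2]
gripper_width: 0.0499
finger_force: 0.0
```

Request:
{"name": "jog_arm", "arguments": {"steps": [0,0,-30,0,50,0,0,-30,0,50,0,0,-20,0,50,0,0,-10,0,50,0,0,0,0,50,0,0,0,0,50,0,0,0,0,50,0,0,0,0,50,0,0,0,0,50,0,0,0,0,50]}}

```text
time_s: 30.3
position: [0.5113, 0.2133, 0.2991]
ee_rot: [-0.0, 0.377, 0.926, -0.0]
ft_force: [-0.3, 0.1, 0.6]
gripper_width: 0.0501
finger_force: 0.0
```

```bash
python3 s.py; python3 - <<'E'
from h import *
a=cams.capture("wrist");b=cams.capture("scene")
cv2.imwrite("pics/end.png",np.hstack([cv2.resize(a,(400,300)),cv2.resize(b[80:305,220:520],(400,300))]))
E
```

```text
30.3 [0.51126039 0.21326987 0.2990942 ] carousel yaw 45.70087579620454 [-0.2503216   0.08451752  0.57493658] [ 0.03224587 -0.09881782  0.00774552]
```

View pics/end.png

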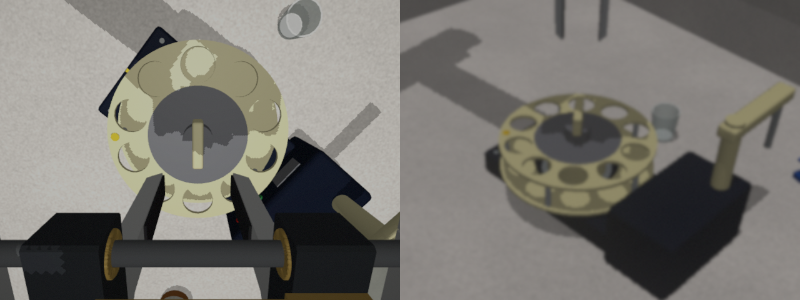

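The carousel sits level on the changer with the gripper clear above it. The dot is at (115,137) in the wrist half, and the cup still stands where it was. Handing in.

```bash
python3 -c "
from workcell import ticket
print(ticket.job_done())"
```

```text
the job is handed in; nothing more can be done
None
```

The carousel is back on the changer, level and home with its pin in the socket about 40° from the front line; the gripper is clear, and the job was handed in at about 30 s, with no verdict returned.

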